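Hang the measuring cup on the kitchen bar by its C-shaped hanger

ROBOT

A 6-joint arm with a two-finger parallel gripper is mounted at the origin on the work surface. World frame = base frame: x ahead of the robot, y to its left, z up, the work surface at z = 0. Lengths are in m, angles in rad, forces in N, time in s.
With the tool pointing down it reaches from about 0.375 to 0.9 m from the base axis. Payload 3.1 kg.
Tool frame: the origin (TCP) lies between the finger pads; the fingertips stand 14 mm ahead of it and the grasp point (between the pads) lies 5 mm behind it (robot.finger_overhang is the distance from the TCP to the fingertips, in m); z points along the fingers, y is the line along which they close (so a half turn about z gives the same grasp; the last joint's range is limited). The gripper opens to 87 mm and grips with 3 to 60 N. Pads are 19 mm wide; open, the fingers measure 117 mm over their backs; the gripper's body (75 mm by 190 mm) begins 51 mm behind the grasp point.
Start: joints at [1.044, 0.527, 1.433, -0, 1.181, -0.178], TCP at [0.214, 0.587, 0.237] pointing down, gripper open.
Joint ranges: [-3.08, 3.08], [-0.75, 2.2], [0.22, 2.44], [-1.43, 4.57], [0, 2.65], [-2.85, 2.85]. Speed limits (rad/s): [2.79, 2.79, 3.14, 3.14, 3.14, 3.14].

INTERFACE

Orientations are given as a unit quaternion [x, y, z, w].
In Python, from rig import monitor, cams, workorder, robot gives the robot as it stands.
- The arm moves only by the tool send_rows, never from a script. Its argument "moves" is one flat list of numbers, 7 for each row, row after row: the opening, from 0 (shut) to 1 (fully open), then the shift along the world's x, y, z in cm, then the turn, a rotation vector about the world's x, y, z in rad. A call has 1 to 5 rows; each row is the pose to reach, as a shift and turn from the pose commanded when the call began; what a row does not reach only later rows make up. A row lasts 1/12 s, in which the tool goes at most 41.7 mm and 7.16 degrees, less where a joint would pass 70% of its speed; a pose out of reach is approached as far as the arm can. A call with a gripper value outside its range is refused whole. The fingers move at their own pace and stop on an object; "grip_force" is the grip in N (left out, the last holds). Time passes only in rows, so rows that repeat a pose let the fingers close. It gives the time, the measured TCP pose, the force, the opening and the grip force at its end, in the units of the state.
- monitor.get_obs(): the state, without advancing time (a new reading comes with each control period).
- cams.camera(name): name is "scene" or "top" or "wrist"; returns a dict with "pixels" (400x640x3 uint8, blue, green, red), "range_z" (400x640 float32, m along the optical axis (not along the pixel's ray), 0 where there is no reading), "fovy" (degrees; the focal length in pixels is half the picture's height over the tangent of half this angle, whatever the lens; pixels are square), "cx", "cy" (the principal point, pixels), "rvec" (rotation vector, rad) and "tvec" (3), from world to camera coordinates, as OpenCV has them; the wrist camera has in their place "hand_eye" (4x4, takes a point from camera to tool coordinates, whose origin is the TCP and whose axes are the flange's). Camera axes: x right, y down, z forward; pixel columns grow to the right and rows downward; lengths in m; the calibration is good to about 2 mm. A picture is of the moment at which its call begins: read the wrist's pose just before it.
- workorder.hand_in(): hands the job in; it is judged then, once.
The state is a dict: "time": time; "q": joint angles; "joint_velocities": joint speeds; "joint_torque": joint torques, N m; "position": TCP position; "tool_rot": TCP orientation; "ft_force": force on the tool from outside, world axes, zero at the start; "moment": the same for the moment, N m; "grip_width": finger opening in m; "grip_force": force on a finger pad.
Only numpy, scipy, OpenCV 4.12 (cv2) and the standard library are available. Lean on these libraries where they do the work, as an engineer would, in place of code of your own. Each camera call takes 0.05 s, during which the arm holds its last target. There are 200 camera calls.

TASK

Hang the yellow measuring cup on the steel bar of the little stand: bring the bar in sideways through the gap of the cup's C-shaped hanger, then let the cup down until it hangs freely and upright near the middle of the bar. How high the bar is set differs each time and is not reported, so feel for it, without pushing hard on the stand, and leave the spice box, the jar and the sieve where they are.

Things in the scene. Friction and masses are not known exactly. Their poses are not given: they have to be found in the camera images.
- stand_mid (a point): Centre of the top face of the stand's fixed steel foot plate (90 x 330 x 12 mm, on the work surface), straight below the bar's middle. y along the bar, x level across it (away from the robot), z up. The bar, a level round steel rod 12 mm thick, lies with its axis 158 to 218 mm above this point; that height is not reported: feel for it or see it.
- stand: The fixed stand with its bar; origin at the centre of its underside on the work surface, axes as stand_mid. Two upright telescoping posts, 26 mm thick at most, 140 mm to either side of the middle, carry the bar; only their 19 mm end balls rise above it. Clamped: the bar gives less than 1 mm under 20 N.
- cup_grip (a point): Centre of the cup's upright grip tab (32 mm in x, 16 in y, 36 tall), to be gripped across its 16 mm; 160 mm above the work surface as the cup stands. z up, x towards the side where the C-shaped hanger below the tab is open. The hanger lies in the x-z plane; its flat strip is 8 mm thick and as wide as the tab (16 mm).
- cup_seat (a point): Middle of the underside of the C's crown, 25 mm below cup_grip, where the bar's top lies when the cup hangs; same axes. The gap in the C's front is 16 mm high, its middle 29.5 mm below this point. Inside, the C is 30 mm wide in x (centred here) and 46 mm tall; its front's outer face is 23 mm to +x, so the bar enters at gap height, then the C is let down 23 mm.
- cup: Yellow plastic measuring cup, 64 mm across, 60 mm tall, 178 mm with hanger and tab, 0.12 to 0.21 kg, standing upright; origin at the centre of its underside, 3 mm to +x of the tab's middle. A strip on its -x side rises to the back of the C. Hung by the crown, it is upright to about 0.05 rad.
- spice_box: Closed round steel spice box, 93 mm across, 54 mm tall, origin at its underside; a bystander.
- jar: Green glass jar, 68 mm across, 105 mm tall, origin at its underside; a bystander.
- sieve: Steel sieve, 110 mm across, 45 mm tall, with a thin handle out to 165 mm along its +y; origin at its underside; a bystander.
There are look-alikes about, which are no part of the job. Of the things like the cup, leave any that is blue; of the rest the larger one is meant.

How it is judged:
At the end, for the whole second after the job is handed in: The cup hangs at rest on the bar by the crown of its C: crown within 10 mm of straight above the bar's axis and within 50 mm of the bar's middle, the cup borne by the stand, upright within 0.2 rad and slower than 0.05 m/s (contact force between cup and stand above 0.8 N and x of cup_seat in the frame of stand_mid between -0.01 and 0.01 m and y of cup_seat in the frame of stand_mid between -0.05 and 0.05 m and height (world z) of cup_seat between 0.168 and 0.245 m and angle between cup's own z axis and vertical below 0.2 rad and linear speed of cup below 0.05 m/s); the robot touches nothing.
It fails at once if the stand or its bar is pushed with more than 45 N (contact force between stand and anything else above 45 N).
It fails at once if the spice box is moved by more than 30 mm (distance of spice_box from where it was at the start of the episode above 0.03 m).
It fails at once if the jar is moved by more than 30 mm or tipped over (distance of jar from where it was at the start of the episode above 0.03 m or angle between jar's own z axis and vertical above 0.5 rad).
It fails at once if the sieve is moved by more than 30 mm (distance of sieve from where it was at the start of the episode above 0.03 m).
It also fails if it takes over 72 s, if anything falls off the work surface, if the arm or the gripper's body presses on something with over 40 N, if the wrist force passes 120 N, or if a joint passes its speed limit or range.

## Working session

There is one attempt and no reset: what is moved stays moved. The work goes in short steps, Python scripts to look and compute and a tool call to move; the robot and the scene stay as the last step left them, time stands still between calls to the robot, and variables do not carry over. Pictures are saved under pics/ and viewed, at most 10 in all, crops included, and the job is handed in when it is done.

Besides the shell and the picture viewer there is one more tool, called after ">>>" as name(argument=value, ...) on one line, values as JSON. send_rows: Moves the arm, as the interface text tells. Its arguments: {"type":"object","properties":{"moves":{"type":"array","items":{"type":"number"}},"grip_force":{"type":"number"}},"required":["moves"]}

```bash
ls; mkdir -p pics; cat > h.py <<'E'
import numpy as np, cv2
from rig import monitor, cams, workorder, robot
from scipy.spatial.transform import Rotation as R
def grab(n):
    o=monitor.get_obs(); c=cams.camera(n); f=200/np.tan(np.radians(c['fovy'])/2)
    if 'hand_eye' in c:
        T=np.eye(4); T[:3,:3]=R.from_quat(o['tool_rot']).as_matrix(); T[:3,3]=o['position']; T=T@np.array(c['hand_eye'])
    else:
        T=np.eye(4); M=cv2.Rodrigues(np.array(c['rvec'],float))[0]; T[:3,:3]=M.T; T[:3,3]=-M.T@np.array(c['tvec']).ravel()
    z=c['range_z']; v,u=np.mgrid[:400,:640]
    P=np.stack([(u-c['cx'])/f*z,(v-c['cy'])/f*z,z],-1)@T[:3,:3].T+T[:3,3]
    P[z==0]=np.nan
    return c['pixels'],P,T,f,c
E
python3 - <<'E'
from h import *
print(monitor.get_obs())
for n in('scene','top'):
    p,P,T,f,c=grab(n); cv2.imwrite(f'pics/{n}.png',p); np.savez(f'{n}.npz',p=p,P=P,T=T,f=f)
    print(n,T.round(3),f,c['cx'],c['cy'])
E
```

```text
pics
{'time': 0.0, 'q': array([ 1.04350961e+00,  5.28457074e-01,  1.43391627e+00, -4.35177478e-05,
        1.18140261e+00, -1.78492594e-01]), 'joint_velocities': array([-0.00124771,  0.00106092,  0.00021424, -0.00134874, -0.00038644,
        0.00156175]), 'joint_torque': array([-3.79056155e-04, -4.40035307e+01, -1.76590830e+01,  6.31433772e-02,
        5.81625151e-02, -1.66423329e-04]), 'position': array([0.21321659, 0.5867457 , 0.23557276]), 'tool_rot': array([ 1.73506117e-01,  9.84832186e-01, -1.03133356e-03, -3.58404733e-04]), 'ft_force': array([0.06237847, 0.43690774, 0.68991526]), 'moment': array([-0.03068257,  0.04145917, -0.02094936]), 'grip_force': 0.0, 'grip_width': 0.08682977198999256}
scene [[-0.513  0.538 -0.669  1.159]
 [ 0.859  0.314 -0.405  0.359]
 [-0.008 -0.782 -0.623  0.704]
 [ 0.     0.     0.     1.   ]] 368.76802349874924 311.32400818390977 202.90695229097477
top [[-0.016 -0.992  0.126  0.362]
 [-1.     0.017  0.007 -0.003]
 [-0.01  -0.126 -0.992  1.339]
 [ 0.     0.     0.     1.   ]] 432.4881212065378 315.28650731231556 206.81917596244153
```

View pics/scene.png

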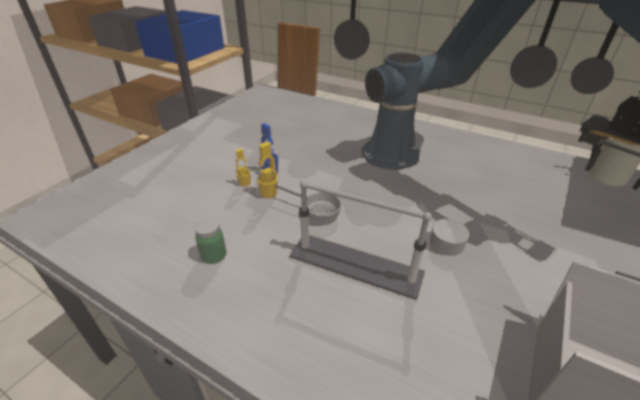

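View pics/top.png

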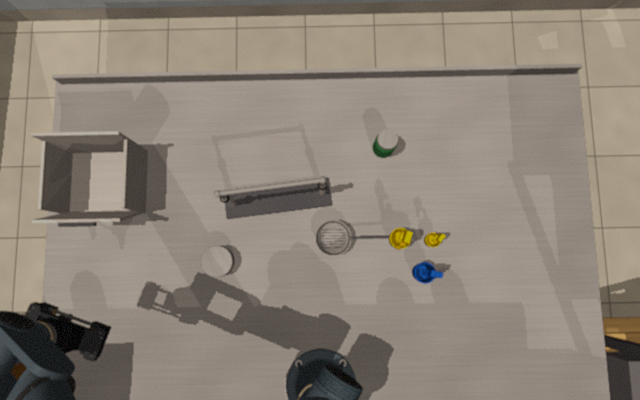

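The scene view shows the yellow cups at (267,180) and (243,172), the blue one at (268,150), the bar from (303,184) to (428,217) and the jar at (210,242). In the top view the cups are at (401,238), (434,239) and blue (426,271). Next I'll measure them and enlarge a crop.

```bash
python3 - <<'E'
from h import *
ims=[]
for n,(a,b,c_,d) in (('scene',(220,320,110,210)),('top',(370,470,200,300))):
    z=np.load(n+'.npz'); p,P=z['p'],z['P']; hsv=cv2.cvtColor(p,cv2.COLOR_BGR2HSV)
    for col,lo,hi in(('yel',(18,120,80),(35,255,255)),('blue',(105,120,50),(130,255,255)),('green',(45,70,30),(85,255,255))):
        m=cv2.inRange(hsv,lo,hi); k,l,s,ce=cv2.connectedComponentsWithStats(m)
        for i in range(1,k):
            if s[i,4]<40: continue
            q=P[l==i]; q=q[np.isfinite(q).all(1)]
            if len(q)<20 or q[:,0].min()<-.2: continue
            print(n,col,s[i],'min',np.percentile(q,2,0).round(3),'max',np.percentile(q,98,0).round(3))
            for h0,h1 in((.0,.06),(.06,.09),(.09,.135),(.137,.17),(.17,.19)):
                r=q[(q[:,2]>h0)&(q[:,2]<h1)]
                if len(r)>5 and col=='yel': print('   ',h0,len(r),r.mean(0).round(3),r.min(0).round(3),r.max(0).round(3))
    ims.append(cv2.resize(p[c_:d,a:b],(400,400),interpolation=cv2.INTER_CUBIC))
    # stand: points at height 0.15..0.25 region
    Q=P.reshape(-1,3); Q=Q[np.isfinite(Q).all(1)]
    r=Q[(Q[:,2]>.14)&(Q[:,2]<.27)&(Q[:,0]>.25)&(Q[:,0]<.8)&(abs(Q[:,1])<.3)]
    print('high pts',len(r),np.percentile(r,[2,50,98],axis=0).round(3).tolist())
cv2.imwrite('pics/crop.png',np.hstack(ims))
E
```

```text
scene yel [595 132  25   7  44] min [0.212 0.518 0.314] max [0.229 0.558 0.321]
scene yel [258 142  19  56 635] min [ 0.4   -0.269  0.009] max [ 0.457 -0.212  0.178]
    0.0 364 [ 0.432 -0.239  0.038] [ 0.342 -0.288  0.001] [ 0.459 -0.21   0.06 ]
    0.06 64 [ 0.422 -0.234  0.08 ] [ 0.4   -0.253  0.06 ] [ 0.458 -0.212  0.09 ]
    0.09 64 [ 0.427 -0.237  0.113] [ 0.409 -0.251  0.09 ] [ 0.449 -0.226  0.135]
    0.137 92 [ 0.43  -0.236  0.153] [ 0.415 -0.249  0.137] [ 0.442 -0.229  0.17 ]
    0.17 42 [ 0.43  -0.238  0.176] [ 0.414 -0.248  0.17 ] [ 0.442 -0.228  0.18 ]
scene yel [237 150   7   9  51] min [ 0.419 -0.347  0.098] max [ 0.433 -0.333  0.127]
    0.09 51 [ 0.427 -0.341  0.113] [ 0.419 -0.349  0.098] [ 0.434 -0.333  0.129]
scene yel [237 166  13  20 199] min [ 0.401 -0.362  0.007] max [ 0.444 -0.321  0.065]
    0.0 182 [ 0.426 -0.34   0.03 ] [ 0.399 -0.364  0.002] [ 0.445 -0.32   0.06 ]
    0.06 16 [ 0.428 -0.341  0.064] [ 0.421 -0.351  0.061] [ 0.436 -0.331  0.069]
scene blue [ 137   16   38   44 1037] min [-0.019 -1.205  0.19 ] max [ 0.044 -1.022  0.327]
high pts 1235 [[0.331
[... 515 characters left out ...]
0.253  0.172] [ 0.443 -0.229  0.183]
top yel [424 232  22  15 226] min [ 0.403 -0.36   0.   ] max [ 0.443 -0.322  0.131]
    0.0 133 [ 0.423 -0.342  0.021] [ 0.403 -0.378  0.   ] [ 0.445 -0.321  0.059]
    0.06 26 [ 0.424 -0.34   0.069] [ 0.41  -0.352  0.06 ] [ 0.437 -0.33   0.09 ]
    0.09 64 [ 0.423 -0.341  0.118] [ 0.413 -0.355  0.09 ] [ 0.435 -0.33   0.135]
top yel [606 319  24  21 153] min [ 0.046 -1.316 -0.596] max [ 0.117 -0.918 -0.048]
top blue [413 262  30  21 401] min [ 0.301 -0.334  0.002] max [ 0.353 -0.281  0.181]
top green [373 138  23  19 166] min [ 0.684 -0.229  0.017] max [ 0.72  -0.175  0.083]
high pts 704 [[0.33, -0.298, 0.145], [0.557, 0.09, 0.215], [0.581, 0.266, 0.221]]
```

View pics/crop.png

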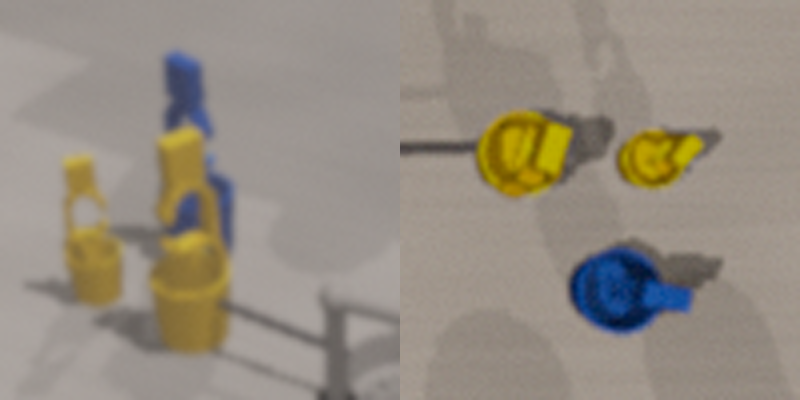

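Candidates: the large yellow cup at top (401,238), 178 mm tall; the small yellow one at (434,239), about 131 mm tall; and the blue one at (426,271), which is excluded. The larger yellow one is meant. Its strip sits on the world -x side, so its C opens roughly towards +x. Next come the yaws and the bar.

```bash
python3 - <<'E'
from h import *
for n in('scene','top'):
    z=np.load(n+'.npz'); P=z['P'];p=z['p']; Q=P.reshape(-1,3)
    hsv=cv2.cvtColor(p,cv2.COLOR_BGR2HSV).reshape(-1,3); ok=np.isfinite(Q).all(1)
    yel=(hsv[:,0]>15)&(hsv[:,0]<38)&(hsv[:,1]>100)
    near=ok&yel&(np.hypot(Q[:,0]-.428,Q[:,1]+.24)<.045)
    t=Q[near&(Q[:,2]>.172)][:,:2].astype(np.float32); 
    print(n,'tabtop rect',len(t),cv2.minAreaRect(t*1000))
    r=Q[near&(Q[:,2]>.02)&(Q[:,2]<.06)]; print(' cup body minrect circle',cv2.minEnclosingCircle(r[:,:2].astype(np.float32)*1000))
    st=Q[near&(Q[:,2]>.068)&(Q[:,2]<.09)]; print(' strip',len(st),st.mean(0).round(4))
    b=Q[ok&(Q[:,2]>.14)&(Q[:,2]<.25)&(Q[:,0]>.5)&(Q[:,0]<.65)&(Q[:,1]>-.1)&(Q[:,1]<.3)]
    l=cv2.fitLine(b[:,:2].astype(np.float32),cv2.DIST_HUBER,0,1e-5,1e-5).ravel(); d=l[:2]; s=(b[:,:2]-l[2:])@d
    print(' bar line',l.round(4),'yaw of y-axis',np.degrees(np.arctan2(-d[0]*np.sign(d[1]),abs(d[1]))),'ends',(l[2:]+d*s.min()).round(3),(l[2:]+d*s.max()).round(3))
    mid=(s.min()+s.max())/2; bb=b[abs(s-mid)<.1]; print(' mid',(l[2:]+d*mid).round(4),'bar z pct',np.percentile(bb[:,2],[2,25,50,75,98]).round(4), len(bb),bb.mean(0).round(4))
    f=Q[ok&(Q[:,2]>.008)&(Q[:,2]<.018)&(Q[:,0]>.45)&(Q[:,0]<.65)&(Q[:,1]>-.12)&(Q[:,1]<.32)]
    # drop box
    print(' foot',len(f),cv2.minAreaRect(f[:,:2].astype(np.float32)*1000))
    sv=Q[ok&(Q[:,2]>.018)&(Q[:,2]<.06)&(Q[:,0]>.36)&(Q[:,0]<.5)&(Q[:,1]>-.20)&(Q[:,1]<.05)]
    print(' sieve',len(sv),sv.min(0).round(3),sv.max(0).round(3), 'table z',np.nanmedian(P[300:330,450:600,2]))
E
```

```text
scene tabtop rect 42 ((426.4051818847656, -240.28831481933594), (18.182039260864258, 27.80748748779297), 58.616519927978516)
 cup body minrect circle ((426.6233825683594, -240.26832580566406), 33.28340530395508)
 strip 53 [ 0.4206 -0.235   0.0851]
 bar line [ 0.1136 -0.9935  0.5623  0.1525] yaw of y-axis 6.521961 ends [0.548 0.274] [ 0.582 -0.02 ]
 mid [0.5652 0.1268] bar z pct [0.2062 0.2109 0.2137 0.2153 0.2172] 506 [0.5639 0.1303 0.213 ]
 foot 3376 ((520.2922973632812, 110.2365951538086), (178.75360107421875, 349.7766418457031), 6.435948371887207)
 sieve 565 [ 0.379 -0.2    0.018] [0.488 0.011 0.051] table z 0.00017775307947076602
top tabtop rect 76 ((426.171875, -241.71473693847656), (17.17133903503418, 31.51365852355957), 68.57074737548828)
 cup body minrect circle ((428.50640869140625, -241.99949645996094), 32.17509841918945)
 strip 38 [ 0.4143 -0.2333  0.0827]
 bar line [ 0.1129 -0.9936  0.5615  0.1264] yaw of y-axis 6.482209 ends [0.545 0.273] [ 0.578 -0.022]
 mid [0.5616 0.1253] bar z pct [0.2094 0.2142 0.2159 0.2175 0.2207] 343 [0.5619 0.1257 0.2158]
 foot 2367 ((559.2731323242188, 101.23092651367188), (414.36041259765625, 196.18508911132812), 85.6758041381836)
 sieve 404 [ 0.381 -0.199  0.018] [0.489 0.01  0.056] table z 0.0005960652870009575
```

>>> send_rows(moves=[1,2.2,-3.2,1.2,0,0,0,1,4.4,-6.4,2.4,0,0,0,1,6.6,-9.6,3.6,0,0,0,1,8.8,-12.8,4.8,0,0,0,1,11,-16,6,0,0,0])

```text
time: 0.52
position: [0.3238, 0.4257, 0.2966]
tool_rot: [0.173, 0.985, -0.0, -0.0]
ft_force: [1.6, -0.2, 0.2]
grip_width: 0.0868
grip_force: 0.0
```

>>> send_rows(moves=[1,2,-3.6,0,0,0,0,1,4,-7.2,0,0,0,0,1,6,-10.8,0,0,0,0,1,8,-14.4,0,0,0,0,1,10,-18,0,0,0,0])

```text
time: 0.93
position: [0.4238, 0.2455, 0.2964]
tool_rot: [0.173, 0.985, -0.0, -0.0]
ft_force: [1.2, 0.2, 0.1]
grip_width: 0.087
grip_force: 0.0
```

>>> send_rows(moves=[1,0.3,-4,0,0,0,0,1,0.5,-8,0,0,0,0,1,0.5,-12,0,0,0,0,1,0.5,-16,0,0,0,0,1,0.5,-20,0,0,0,0])

```text
time: 1.35
position: [0.4279, 0.0456, 0.2963]
tool_rot: [0.173, 0.985, -0.0, -0.0]
ft_force: [1.5, -0.5, -0.1]
grip_width: 0.087
grip_force: 0.0
```

>>> send_rows(moves=[1,-0.2,-4,0,0,0,0,1,-0.4,-8,0,0,0,0,1,-0.6,-12,0,0,0,0,1,-0.8,-16,0,0,0,0,1,-0.8,-16,0,0,0,0])

```text
time: 1.77
position: [0.4212, -0.1197, 0.2967]
tool_rot: [0.177, 0.984, -0.002, 0.001]
ft_force: [-0.2, 0.7, 0.5]
grip_width: 0.087
grip_force: 0.0
```

```bash
cat > tab.py <<'E'
from h import *
import sys
p,P,T,f,c=grab('wrist'); cv2.imwrite(sys.argv[1],p); o=monitor.get_obs(); print(o['position'].round(4),R.from_quat(o['tool_rot']).as_matrix()[:,1].round(3))
Q=P.reshape(-1,3);hsv=cv2.cvtColor(p,cv2.COLOR_BGR2HSV).reshape(-1,3)
yel=(hsv[:,0]>15)&(hsv[:,0]<38)&(hsv[:,1]>100)&np.isfinite(Q).all(1)&(np.hypot(Q[:,0]-.428,Q[:,1]+.24)<.06)
print(yel.sum(), 'zmax',np.percentile(Q[yel][:,2],99) if yel.sum() else 0)
for a,b in((.172,.19),(.062,.1),(.02,.06)):
    t=Q[yel&(Q[:,2]>a)&(Q[:,2]<b)]
    if len(t)>10: print(a,len(t),t.mean(0).round(4),cv2.minAreaRect(t[:,:2].astype(np.float32)*1000),t[:,:2].min(0),t[:,:2].max(0))
E
python3 tab.py pics/w1.png
```

```text
[ 0.4206 -0.1163  0.2964] [ 0.348  0.937 -0.001]
2289 zmax 0.1788148010166698
0.172 296 [ 0.4167 -0.2381  0.1774] ((417.38311767578125, -238.58523559570312), (15.673652648925781, 18.074655532836914), 75.81173706054688) [ 0.40723768 -0.24805856] [ 0.42629875 -0.22972077]
0.062 409 [ 0.4145 -0.2362  0.0845] ((423.9665222167969, -236.02549743652344), (26.277116775512695, 55.12542724609375), 69.57940673828125) [ 0.39410355 -0.25321063] [ 0.45438126 -0.21753015]
0.02 452 [ 0.4283 -0.2303  0.0449] ((425.7088928222656, -237.21299743652344), (61.041465759277344, 54.30773162841797), 12.510605812072754) [ 0.39456214 -0.26611631] [ 0.45800603 -0.20883064]
```

View pics/w1.png

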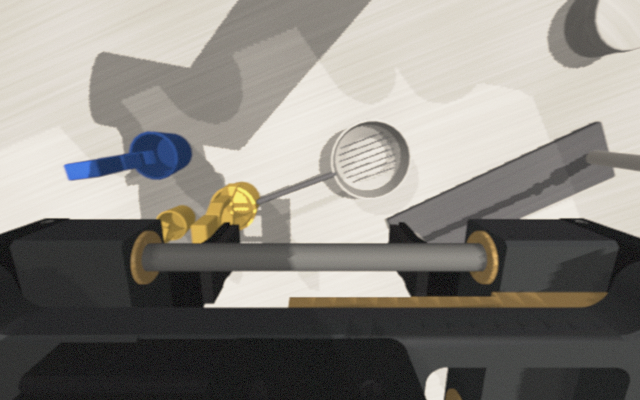

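The wrist view shows the tab at (215,210), partly hidden by a finger. I'll shift so the cup sits clear of the fingers.

>>> send_rows(moves=[1,2.5,-3,0,0,0,0,1,5,-6,0,0,0,0,1,7,-9,0,0,0,0,1,8,-11,0,0,0,0,1,8,-11,0,0,0,0])

```text
time: 2.23
position: [0.5033, -0.2255, 0.296]
tool_rot: [0.174, 0.985, -0.001, 0.001]
ft_force: [0.4, 0.1, 0.5]
grip_width: 0.0872
grip_force: 0.0
```

>>> send_rows(moves=[1,0,0,0,0,0,0,1,0,0,0,0,0,0])

```text
time: 2.4
position: [0.4998, -0.2206, 0.2959]
tool_rot: [0.173, 0.985, 0.001, -0.001]
ft_force: [0.1, 0.8, -1.1]
grip_width: 0.0868
grip_force: 0.0
```

```bash
python3 tab.py pics/w2.png
```

```text
[ 0.4998 -0.2204  0.2961] [0.34  0.94  0.001]
3368 zmax 0.3821957441419369
0.172 672 [ 0.4243 -0.2419  0.1777] ((424.281494140625, -242.31610107421875), (15.913780212402344, 31.148027420043945), 69.52325439453125) [ 0.4078247  -0.25435618] [ 0.4410169  -0.22994756]
0.062 225 [ 0.4207 -0.2356  0.0855] ((422.3414306640625, -232.04856872558594), (19.911157608032227, 52.525489807128906), 83.83675384521484) [ 0.39524648 -0.24441094] [ 0.44754678 -0.22042339]
0.02 286 [ 0.4382 -0.2337  0.0502] ((432.2643737792969, -241.44618225097656), (50.971832275390625, 60.341453552246094), 17.556291580200195) [ 0.40031029 -0.27269557] [ 0.45794223 -0.21209552]
```

View pics/w2.png

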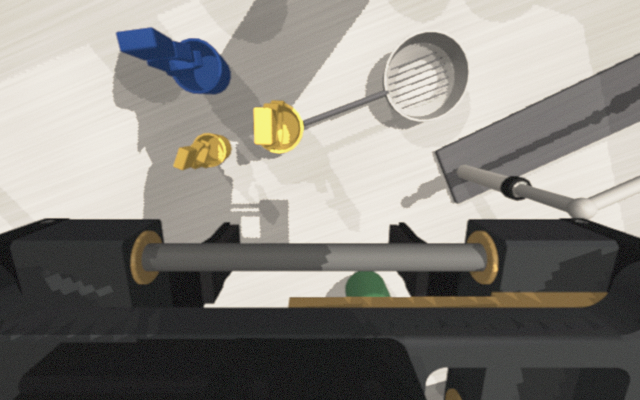

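The wrist view now shows the whole tab at (262,125). It measures 15.9 x 31.1 mm, centred at (0.425,-0.242), with the tool yaw already aligned to it. The sieve handle ends near the cup at (305,122).

>>> send_rows(moves=[0.6,-3,-0.9,0,0,0,0,0.6,-6,-1.8,0,0,0,0,0.6,-7.5,-2.2,0,0,0,0,0.6,-7.5,-2.2,-3,0,0,0,0.6,-7.5,-2.2,-6,0,0,0])

```text
time: 2.87
position: [0.4254, -0.2442, 0.2382]
tool_rot: [0.174, 0.985, -0.001, 0.002]
ft_force: [0.3, 0.4, -0.5]
grip_width: 0.0618
grip_force: 0.0
```

>>> send_rows(moves=[0.6,0,0,0,0,0,0,0.6,0,0,-2,0,0,0,0.6,0,0,-4,0,0,0,0.6,0,0,-6,0,0,0,0.6,0,0,-7.8,0,0,0])

```text
time: 3.28
position: [0.426, -0.2438, 0.1591]
tool_rot: [0.173, 0.985, -0.0, 0.0]
ft_force: [0.5, 0.5, 0.2]
grip_width: 0.0523
grip_force: 0.0
```

>>> send_rows(moves=[0.6,0,0,0,0,0,0,0.6,0,0,0,0,0,0])

```text
time: 3.45
position: [0.4256, -0.2437, 0.1591]
tool_rot: [0.173, 0.985, 0.0, -0.001]
ft_force: [-0.2, 1.0, 0.6]
grip_width: 0.0523
grip_force: 0.0
```

>>> send_rows(moves=[0.3,0,0.1,0,0,0,0,0,0,0.1,0,0,0,0,0,0,0.1,0,0,0,0,0,0,0.1,0,0,0,0,0,0,0.1,0,0,0,0], grip_force=25)

```text
time: 3.87
position: [0.4258, -0.2438, 0.1592]
tool_rot: [0.174, 0.985, -0.0, 0.001]
ft_force: [-0.1, -0.0, 0.8]
grip_width: 0.0267
grip_force: 0.0
```

>>> send_rows(moves=[0,0,0,0,0,0,0,0,0,0,0,0,0,0,0,0,0,0,0,0,0,0,0,0,0,0,0,0,0,0,0,0,0,0,0])

```text
time: 4.28
position: [0.4256, -0.2436, 0.1586]
tool_rot: [0.174, 0.985, 0.0, 0.0]
ft_force: [0.5, 2.6, 2.2]
grip_width: 0.0157
grip_force: 24.9
```

>>> send_rows(moves=[0,0,0,1,0,0,0,0,0,0,3,0,0,0,0,0,0,6,0,0,0,0,0,0,9,0,0,0,0,0,0,11,0,0,0])

```text
time: 4.7
position: [0.4259, -0.2441, 0.2705]
tool_rot: [0.173, 0.985, -0.001, 0.001]
ft_force: [0.5, -0.0, -1.8]
grip_width: 0.0157
grip_force: 24.9
```

>>> send_rows(moves=[0,0,3,0,0,0,0.09,0,0,6,0,0,0,0.18,0,0,9,0,0,0,0.27,0,0,12,0,0,0,0.36,0,0,15,0,0,0,0.47])

```text
time: 5.12
position: [0.4249, -0.0923, 0.2682]
tool_rot: [-0.063, 0.998, 0.0, -0.0]
ft_force: [-0.2, -0.3, -1.3]
grip_width: 0.0162
grip_force: 25.0
```

>>> send_rows(moves=[0,0.5,4,0,0,0,0,0,1.5,8,0,0,0,0,0,3,12,0,0,0,0,0,4.5,15.5,0,0,0,0,0,6,18.5,0,0,0,0])

```text
time: 5.53
position: [0.4852, 0.094, 0.2682]
tool_rot: [-0.061, 0.998, 0.0, -0.0]
ft_force: [1.1, -0.6, -1.4]
grip_width: 0.0157
grip_force: 25.0
```

>>> send_rows(moves=[0,0.5,2,0,0,0,0,0,0.5,3,0,0,0,0,0,0.5,3,0,0,0,0,0,0.5,3,0,0,0,0,0,0.5,3,0,0,0,0])

```text
time: 5.95
position: [0.4898, 0.1201, 0.2682]
tool_rot: [-0.06, 0.998, -0.0, -0.001]
ft_force: [0.7, -0.5, -1.3]
grip_width: 0.0161
grip_force: 25.0
```

```bash
python3 - <<'E'
from h import *
o=monitor.get_obs(); M=R.from_quat(o['tool_rot']).as_matrix(); print(o['position'].round(4),np.degrees(np.arctan2(M[1,1],M[0,1]))-90,o['q'].round(2),o['ft_force'])
ims=[]
for n in('scene','top'):
    p,P,T,f,c=grab(n); np.savez(f'{n}2.npz',p=p,P=P)
    Q=P.reshape(-1,3);hsv=cv2.cvtColor(p,cv2.COLOR_BGR2HSV).reshape(-1,3); ok=np.isfinite(Q).all(1)
    y=ok&(hsv[:,0]>15)&(hsv[:,0]<38)&(hsv[:,1]>100)&(np.hypot(Q[:,0]-.5,Q[:,1]-.12)<.08)
    q=Q[y]; print(n,len(q),np.percentile(q,1,0).round(4),np.percentile(q,99,0).round(4))
    for a,b in((.11,.17),(.175,.2),(.2,.23),(.23,.3)):
        t=q[(q[:,2]>a)&(q[:,2]<b)]
        if len(t)>3: print('  ',a,len(t),t.mean(0).round(4),t.min(0).round(4),t.max(0).round(4),cv2.minEnclosingCircle(t[:,:2].astype(np.float32)*1000))
    v,u=np.where(y.reshape(400,640)); print(u.min(),u.max(),v.min(),v.max())
    u0,v0=int(u.mean())-40,int(v.mean())-55
    ims.append(cv2.resize(p[max(v0,0):v0+110,u0:u0+80],(400,550),interpolation=cv2.INTER_CUBIC)) 
cv2.imwrite('pics/pre.png',np.hstack([cv2.resize(i,(400,550)) for i in ims]))
E
```

```text
[0.4898 0.1201 0.2682] 6.891244381153129 [ 0.02  0.33  1.69 -0.    1.13 -1.67] [ 0.68122892 -0.49697075 -1.30965476]
scene 1059 [0.463  0.0916 0.1136] [0.5214 0.1607 0.3549]
   0.11 497 [0.4992 0.1242 0.1455] [0.4606 0.0923 0.1105] [0.5237 0.1509 0.1695] ((492.0399475097656, 119.60073852539062), 31.746028900146484)
   0.175 54 [0.4861 0.122  0.1964] [0.4656 0.113  0.1782] [0.5086 0.1291 0.1995] ((487.114501953125, 120.30409240722656), 21.581417083740234)
   0.2 70 [0.4926 0.1232 0.2143] [0.4661 0.1161 0.2002] [0.5123 0.1306 0.23  ] ((489.216064453125, 120.97256469726562), 23.373920440673828)
   0.23 254 [0.5001 0.1217 0.2641] [0.4693 0.1101 0.2301] [0.5113 0.1316 0.2963] ((490.3363952636719, 122.2320556640625), 21.246410369873047)
358 400 123 221
top 30 [0.4563 0.0593 0.0421] [0.4809 0.1586 0.579 ]
   0.11 9 [0.4725 0.1325 0.1595] [0.4662 0.0945 0.1374] [0.4774 0.1407 0.1694] ((474.07427978515625, 117.59381103515625), 23.119380950927734)
249 286 196 224
```

View pics/pre.png

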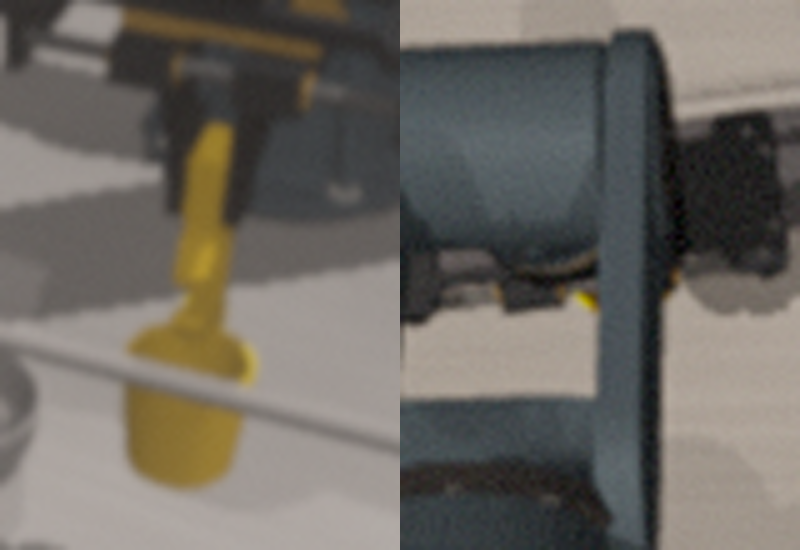

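The scene crop shows the cup held upright, facing the bar, with the C open towards the bar. I'll triangulate the bar from both views, taking the row centreline in each.

```bash
python3 - <<'E'
from h import *
pl=[]
cc={'scene':(311.324,202.907),'top':(315.287,206.819)}
for n in('scene','top'):
    z=np.load(n+'.npz'); P,T,f=z['P'],z['T'],float(z['f']); 
    d=np.array([-.1135,.9935]); s=(P[...,:2]-[.563,.126])@d
    m=(P[...,2]>.18)&(P[...,2]<.24)&(abs(s)<.11)&(P[...,0]>.5)&(P[...,0]<.63)
    cols=[u for u in range(640) if m[:,u].sum()>=2]; pts=[];w=[]
    for u in cols: v=np.where(m[:,u])[0]; pts.append((u,(v.min()+v.max())/2)); w.append(len(v))
    k=np.polyfit(*np.array(pts).T,1); res=np.array(pts)[:,1]-np.polyval(k,np.array(pts)[:,0]); print(n,len(cols),'thick',np.mean(w),k,'res',res.std())
    rays=[T[:3,:3]@np.array([(u-cc[n][0])/f,(np.polyval(k,u)-cc[n][1])/f,1]) for u in(cols[0],cols[-1])]
    nn=np.cross(*rays); nn/=np.linalg.norm(nn); pl.append((nn,nn@T[:3,3])); 
D=np.cross(pl[0][0],pl[1][0]); D/=np.linalg.norm(D)
A=np.array([pl[0][0],pl[1][0],[0,1,0]]); print('dir',D,'pt at y=.126',np.linalg.solve(A,[pl[0][1],pl[1][1],.126]))
E
```

```text
scene 98 thick 5.653061224489796 [  0.2599634  104.93187397] res 0.22578875286791905
top 83 thick 4.518072289156627 [-1.29801436e-01  2.21199719e+02] res 0.18706055729623836
dir [-1.12622327e-01  9.93637738e-01 -5.07456600e-04] pt at y=.126 [0.56270329 0.126      0.21163881]
```

Triangulated bar axis: (0.5627, 0.126, 0.2116), level, yaw 6.5°. That is within the given range, but the gap leaves only ±2 mm, so I'll feel for the bar top with the cup's underside.

>>> send_rows(moves=[0,0,0,3.5,0,0,0,0,0,0,7,0,0,0,0,0,0,10.5,0,0,0,0,1,0,12.8,0,0,0,0,3.5,0.3,12.8,0,0,0])

```text
time: 6.47
position: [0.5259, 0.1231, 0.4034]
tool_rot: [-0.06, 0.998, -0.0, 0.005]
ft_force: [1.3, -0.3, -0.6]
grip_width: 0.0161
grip_force: 25.0
```

>>> send_rows(moves=[0,3.5,0.4,0,0,0,0,0,3.5,0.4,0,0,0,0,0,3.5,0.4,-0.6,0,0,0,0,3.5,0.4,-0.9,0,0,0,0,3.5,0.4,-1.2,0,0,0])

```text
time: 6.88
position: [0.5592, 0.1276, 0.3835]
tool_rot: [-0.06, 0.998, -0.0, -0.001]
ft_force: [-0.5, 0.4, -2.0]
grip_width: 0.0156
grip_force: 25.0
```

>>> send_rows(moves=[0,0,0,0,0,0,0,0,0,0,0,0,0,0])

```text
time: 7.05
position: [0.5596, 0.1281, 0.3844]
tool_rot: [-0.06, 0.998, -0.0, -0.001]
ft_force: [-0.3, 0.5, -0.7]
grip_width: 0.0162
grip_force: 25.0
```

>>> send_rows(moves=[0,0,0,-0.2,0,0,0,0,0,0,-0.3,0,0,0,0,0,0,-0.4,0,0,0,0,0,0,-0.5,0,0,0,0,0,0,-0.5,0,0,0])

```text
time: 7.47
position: [0.5604, 0.1284, 0.3793]
tool_rot: [-0.061, 0.998, -0.0, -0.0]
ft_force: [-0.7, -0.1, -1.7]
grip_width: 0.0161
grip_force: 25.0
```

>>> send_rows(moves=[0,0,0,-0.1,0,0,0,0,0,0,-0.1,0,0,0,0,0,0,-0.1,0,0,0])

```text
time: 7.72
position: [0.5606, 0.1284, 0.3785]
tool_rot: [-0.061, 0.998, -0.0, -0.0]
ft_force: [0.2, -0.5, -1.7]
grip_width: 0.0156
grip_force: 25.0
```

>>> send_rows(moves=[0,0,0,-0.1,0,0,0,0,0,0,-0.1,0,0,0,0,0,0,-0.1,0,0,0])

```text
time: 7.97
position: [0.5605, 0.1283, 0.3774]
tool_rot: [-0.061, 0.998, -0.0, -0.0]
ft_force: [-0.1, 0.2, -0.8]
grip_width: 0.0159
grip_force: 25.0
```

>>> send_rows(moves=[0,0,0,-0.1,0,0,0,0,0,0,-0.1,0,0,0,0,0,0,-0.1,0,0,0])

```text
time: 8.22
position: [0.5605, 0.1283, 0.3765]
tool_rot: [-0.061, 0.998, -0.0, -0.0]
ft_force: [0.9, -0.2, -2.3]
grip_width: 0.016
grip_force: 25.0
```

>>> send_rows(moves=[0,0,0,-0.1,0,0,0,0,0,0,-0.1,0,0,0,0,0,0,-0.1,0,0,0])

```text
time: 8.47
position: [0.5605, 0.1284, 0.3755]
tool_rot: [-0.061, 0.998, 0.0, -0.0]
ft_force: [-0.2, 0.8, -1.1]
grip_width: 0.0159
grip_force: 25.0
```

>>> send_rows(moves=[0,0,0,-0.1,0,0,0,0,0,0,-0.1,0,0,0,0,0,0,-0.1,0,0,0])

```text
time: 8.72
position: [0.5608, 0.1284, 0.3753]
tool_rot: [-0.061, 0.998, -0.0, 0.001]
ft_force: [-0.4, -0.4, 3.0]
grip_width: 0.0158
grip_force: 25.0
```

Contact at TCP z 0.3753, force +4 N over the baseline. That puts the bar axis about 0.2106, which agrees with vision. The gap-entry TCP height is 0.3753-0.1115 = 0.2638. I'll back off and go down.

>>> send_rows(moves=[0,0,0,0.6,0,0,0,0,0,0,1.2,0,0,0,0,-3,-0.3,1.2,0,0,0,0,-6,-0.6,1.2,0,0,0,0,-8,-0.9,1.2,0,0,0])

```text
time: 9.13
position: [0.4781, 0.1194, 0.3864]
tool_rot: [-0.061, 0.998, 0.0, -0.001]
ft_force: [-1.0, -0.4, -1.8]
grip_width: 0.0158
grip_force: 25.0
```

>>> send_rows(moves=[0,0,0,0,0,0,0,0,0,0,-3.5,0,0,0,0,0,0,-7,0,0,0,0,0,0,-10,0,0,0,0,0,0,-12.3,0,0,0])

```text
time: 9.55
position: [0.4803, 0.1193, 0.2617]
tool_rot: [-0.061, 0.998, 0.0, -0.001]
ft_force: [-0.6, 0.3, -0.9]
grip_width: 0.0163
grip_force: 25.0
```

>>> send_rows(moves=[0,0,0,0,0,0,0,0,0,0,0,0,0,0,0,0,0,0,0,0,0])

```text
time: 9.8
position: [0.4823, 0.1194, 0.265]
tool_rot: [-0.061, 0.998, -0.0, 0.002]
ft_force: [-0.0, -0.0, -0.9]
grip_width: 0.0159
grip_force: 25.0
```

>>> send_rows(moves=[0,1,0.1,-0.1,0,0,0,0,2,0.2,-0.1,0,0,0,0,3,0.3,-0.1,0,0,0,0,3.6,0.4,-0.1,0,0,0,0,3.6,0.4,-0.1,0,0,0])

```text
time: 10.22
position: [0.5192, 0.1234, 0.2631]
tool_rot: [-0.061, 0.998, -0.0, 0.002]
ft_force: [0.3, -0.7, -1.1]
grip_width: 0.016
grip_force: 25.0
```

>>> send_rows(moves=[0,0,0,0,0,0,0,0,0,0,0,0,0,0])

```text
time: 10.38
position: [0.5161, 0.1234, 0.2623]
tool_rot: [-0.061, 0.998, 0.0, -0.001]
ft_force: [-0.5, 0.3, -1.0]
grip_width: 0.0159
grip_force: 25.0
```

```bash
python3 - <<'E'
from h import *
o=monitor.get_obs(); M=R.from_quat(o['tool_rot']).as_matrix(); print(o['position'].round(4),np.degrees(np.arctan2(M[1,1],M[0,1]))-90,M[:,2].round(4))
p,P,T,f,c=grab('scene'); cv2.imwrite('pics/s3.png',cv2.resize(p[110:230,320:440],(600,600),interpolation=cv2.INTER_CUBIC))
E
```

```text
[0.5161 0.1234 0.2623] 6.949427792223801 [-0.0012 -0.     -1.    ]
```

View pics/s3.png

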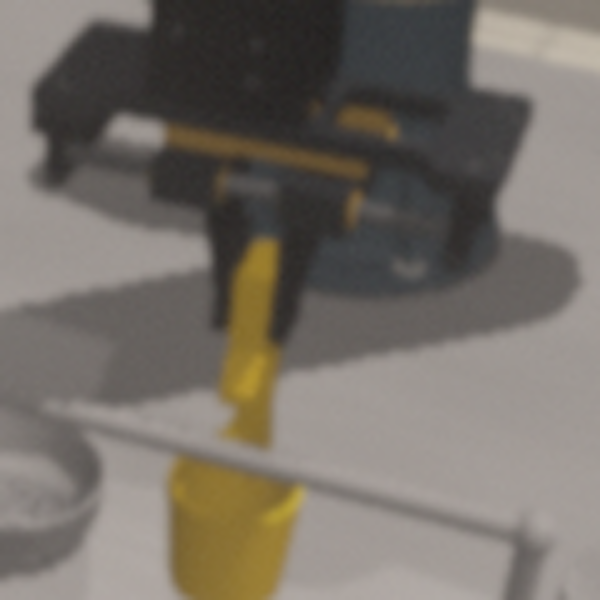

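The crop shows the cup facing the bar. The lower end of the C's upper front is at about (238,400), and the bar crosses just below it. I'll let the arm settle and then read the height.

>>> send_rows(moves=[0,0,0,0,0,0,0,0,0,0,0,0,0,0,0,0,0,0,0,0,0,0,0,0,0,0,0,0,0,0,0,0,0,0,0])

```text
time: 10.85
position: [0.5165, 0.1233, 0.2626]
tool_rot: [-0.061, 0.998, -0.0, 0.0]
ft_force: [0.6, -0.6, -1.6]
grip_width: 0.0163
grip_force: 25.0
```

>>> send_rows(moves=[0,0.1,0,0,0,0,0,0,0.2,0,0,0,0,0,0,0.3,0,0,0,0,0,0,0.4,0,0,0,0,0])

```text
time: 11.18
position: [0.5208, 0.1234, 0.2626]
tool_rot: [-0.061, 0.998, -0.0, 0.0]
ft_force: [-0.4, -0.9, -1.2]
grip_width: 0.016
grip_force: 25.0
```

>>> send_rows(moves=[0,0.3,0,0.13,0,0,0,0,0.6,0.1,0.13,0,0,0,0,0.9,0.1,0.13,0,0,0,0,1.2,0.1,0.13,0,0,0,0,1.2,0.1,0.13,0,0,0])

```text
time: 11.6
position: [0.5335, 0.1243, 0.2639]
tool_rot: [-0.061, 0.998, -0.0, 0.0]
ft_force: [-0.2, 0.0, -1.7]
grip_width: 0.0159
grip_force: 25.0
```

>>> send_rows(moves=[0,0.1,0,0,0,0,0,0,0.2,0,0,0,0,0,0,0.3,0,0,0,0,0,0,0.3,0,0,0,0,0])

```text
time: 11.93
position: [0.5357, 0.1243, 0.2638]
tool_rot: [-0.061, 0.998, -0.0, 0.0]
ft_force: [0.2, 0.2, -2.0]
grip_width: 0.0159
grip_force: 25.0
```

>>> send_rows(moves=[0,0.1,0,0,0,0,0,0,0.2,0,0,0,0,0,0,0.3,0,0,0,0,0,0,0.3,0,0,0,0,0])

```text
time: 12.27
position: [0.5388, 0.1243, 0.2639]
tool_rot: [-0.061, 0.998, -0.0, 0.0]
ft_force: [0.3, -0.0, -2.3]
grip_width: 0.016
grip_force: 25.0
```

>>> send_rows(moves=[0,0.2,0,0,0,0,0,0,0.4,0,0,0,0,0,0,0.6,0,0,0,0,0,0,0.7,0,0,0,0,0,0,0.7,0,0,0,0,0])

```text
time: 12.68
position: [0.546, 0.1243, 0.2638]
tool_rot: [-0.061, 0.998, -0.0, 0.0]
ft_force: [-0.4, -0.5, -1.3]
grip_width: 0.0159
grip_force: 25.0
```

>>> send_rows(moves=[0,0.2,0,0,0,0,0,0,0.4,0,0,0,0,0,0,0.6,0,0,0,0,0,0,0.8,0.1,0,0,0,0,0,0.8,0.1,0,0,0,0])

```text
time: 13.1
position: [0.5542, 0.1255, 0.2639]
tool_rot: [-0.061, 0.998, 0.0, 0.0]
ft_force: [-0.3, 0.6, -1.0]
grip_width: 0.0158
grip_force: 25.0
```

>>> send_rows(moves=[0,0.2,0,0,0,0,0,0,0.4,0,0,0,0,0,0,0.6,0,0,0,0,0,0,0.7,0,0,0,0,0,0,0.7,0,0,0,0,0])

```text
time: 13.52
position: [0.5609, 0.1253, 0.2638]
tool_rot: [-0.061, 0.998, 0.0, 0.0]
ft_force: [-0.3, 0.0, -0.8]
grip_width: 0.0157
grip_force: 25.0
```

>>> send_rows(moves=[0,0,0,0,0,0,0,0,0,0,0,0,0,0,0,0,0,0,0,0,0])

```text
time: 13.77
position: [0.5605, 0.1254, 0.2638]
tool_rot: [-0.061, 0.998, 0.0, -0.0]
ft_force: [-0.9, -0.5, -1.9]
grip_width: 0.0158
grip_force: 25.0
```

The bar is inside the C with no contact force. Centring 2 mm more, then lowering.

>>> send_rows(moves=[0,0.2,0,-0.3,0,0,0,0,0.2,0,-0.8,0,0,0,0,0.2,0,-1.3,0,0,0,0,0.2,0,-1.7,0,0,0,0,0.2,0,-1.9,0,0,0])

```text
time: 14.18
position: [0.5619, 0.1254, 0.2437]
tool_rot: [-0.061, 0.998, 0.0, -0.001]
ft_force: [0.1, -0.2, -2.0]
grip_width: 0.0156
grip_force: 25.0
```

>>> send_rows(moves=[0,0,0,-0.1,0,0,0,0,0,0,-0.2,0,0,0,0,0,0,-0.2,0,0,0])

```text
time: 14.43
position: [0.5625, 0.1254, 0.2427]
tool_rot: [-0.061, 0.998, 0.0, -0.0]
ft_force: [0.3, -0.6, -2.6]
grip_width: 0.0158
grip_force: 25.0
```

>>> send_rows(moves=[0,0,0,-0.1,0,0,0,0,0,0,-0.1,0,0,0,0,0,0,-0.1,0,0,0])

```text
time: 14.68
position: [0.5626, 0.1253, 0.242]
tool_rot: [-0.061, 0.998, 0.0, 0.0]
ft_force: [-0.4, 0.0, -1.6]
grip_width: 0.0158
grip_force: 25.0
```

>>> send_rows(moves=[0,0,0,-0.1,0,0,0,0,0,0,-0.1,0,0,0,0,0,0,-0.1,0,0,0])

```text
time: 14.93
position: [0.5628, 0.1254, 0.2414]
tool_rot: [-0.061, 0.998, -0.0, 0.0]
ft_force: [-0.4, -1.2, 2.1]
grip_width: 0.0159
grip_force: 25.0
```

Crown contact at about the predicted height. Releasing.

>>> send_rows(moves=[0.25,0,0,0,0,0,0,0.3,0,0,0,0,0,0,0.4,0,0,0,0,0,0,0.4,0,0,0,0,0,0,0.4,0,0,0,0,0,0], grip_force=3)

```text
time: 15.35
position: [0.5626, 0.1254, 0.2408]
tool_rot: [-0.061, 0.998, 0.0, -0.0]
ft_force: [-0.5, -0.4, 0.1]
grip_width: 0.0331
grip_force: 0.0
```

>>> send_rows(moves=[0.5,0,0,0,0,0,0,0.5,0,0,0,0,0,0,0.5,0,0,0,0,0,0,0.5,0,0,0,0,0,0,0.5,0,0,0,0,0,0])

```text
time: 15.77
position: [0.5626, 0.1253, 0.2408]
tool_rot: [-0.061, 0.998, -0.0, -0.0]
ft_force: [0.1, 0.0, -0.1]
grip_width: 0.0431
grip_force: 0.0
```

>>> send_rows(moves=[0.5,0,0,1,0,0,0,0.5,0,0,3,0,0,0,0.5,0,0,6,0,0,0,0.5,0,0,9,0,0,0,0.5,0,0,11,0,0,0])

```text
time: 16.18
position: [0.5635, 0.1254, 0.3546]
tool_rot: [-0.061, 0.998, -0.0, 0.002]
ft_force: [0.4, -0.9, -0.5]
grip_width: 0.0434
grip_force: 0.0
```

>>> send_rows(moves=[0.5,0,0,0,0,0,0,0.5,0,0,0,0,0,0,0.5,0,0,0,0,0,0,0.5,0,0,0,0,0,0,0.5,0,0,0,0,0,0])

```text
time: 16.6
position: [0.5617, 0.1253, 0.3493]
tool_rot: [-0.061, 0.998, 0.0, -0.002]
ft_force: [-0.3, -0.0, -0.4]
grip_width: 0.0435
grip_force: 0.0
```

>>> send_rows(moves=[0.5,0,0,0,0,0,0,0.5,0,0,0,0,0,0,0.5,0,0,0,0,0,0,0.5,0,0,0,0,0,0,0.5,0,0,0,0,0,0])

```text
time: 17.02
position: [0.5626, 0.1254, 0.3507]
tool_rot: [-0.061, 0.998, 0.0, -0.0]
ft_force: [0.4, -1.0, -0.4]
grip_width: 0.0436
grip_force: 0.0
```

```bash
cat > fin.py <<'E'
from h import *
import sys
p,P,T,f,c=grab('scene')
if len(sys.argv)>1: cv2.imwrite(sys.argv[1],cv2.resize(p[110:270,200:440],(780,520),interpolation=cv2.INTER_CUBIC))
Q=P.reshape(-1,3);hsv=cv2.cvtColor(p,cv2.COLOR_BGR2HSV).reshape(-1,3)
q=Q[np.isfinite(Q).all(1)&(hsv[:,0]>15)&(hsv[:,0]<38)&(hsv[:,1]>100)&(np.hypot(Q[:,0]-.563,Q[:,1]-.126)<.08)&(Q[:,2]<.27)]
for a,b in((.05,.14),(.195,.21),(.225,.27)):
    t=q[(q[:,2]>a)&(q[:,2]<b)]; print(a,len(t),t.mean(0).round(4),t.min(0).round(4),t.max(0).round(4))
E
python3 fin.py pics/fin.png; python3 fin.py
```

```text
0.05 626 [0.5661 0.1267 0.1157] [0.5331 0.097  0.0803] [0.594 0.156 0.14 ]
0.195 43 [0.5817 0.1292 0.2038] [0.5772 0.1208 0.1954] [0.5852 0.1355 0.2099]
0.225 182 [0.5705 0.1284 0.2487] [0.549  0.1175 0.2254] [0.5812 0.1351 0.2626]
0.05 631 [0.5661 0.1267 0.1161] [0.5338 0.0973 0.0806] [0.5944 0.1561 0.14  ]
0.195 39 [0.5824 0.1292 0.2039] [0.5775 0.1223 0.1952] [0.5861 0.1356 0.2097]
0.225 181 [0.5706 0.1284 0.2489] [0.5481 0.1176 0.2252] [0.5801 0.135  0.262 ]
```

View pics/fin.png

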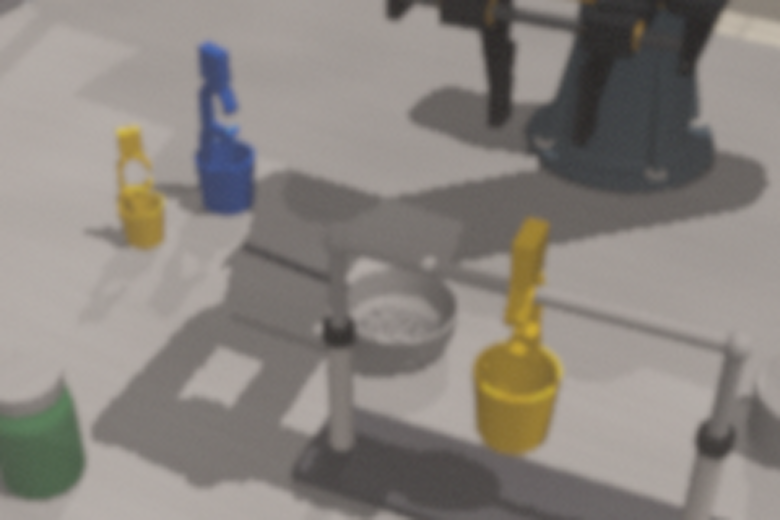

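The cup hangs upright on the bar, with its tab at (530,270) and body at (517,400). It is at rest, because two readings agree within 1 mm. The gripper is well above it, and the bystanders in view are undisturbed.

```bash
python3 -c "
from rig import workorder
print(workorder.hand_in())"
```

```text
the job is handed in; nothing more can be done
None
```

The large yellow measuring cup hangs upright and at rest by its crown near the middle of the bar, the gripper is clear of it, and the job is handed in; the hand-in returned no verdict.

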